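Check that a brake lever stops short of its handlebar

ROBOT

A 6-joint arm with a two-finger parallel gripper is mounted at the origin on a cart in front of the work surface, level with it; the furniture and walls round the work are solid. World frame = base frame: x ahead of the robot, y to its left, z up, the work surface at z = 0. Lengths are in m, angles in rad, forces in N, time in s.
With the tool pointing down it reaches from about 0.375 to 0.925 m from the base axis. Payload 5.7 kg.
Tool frame: the origin (TCP) lies between the finger pads; the fingertips stand 14 mm ahead of it and the grasp point (between the pads) lies 5 mm behind it; z points along the fingers, y is the line along which they close (so a half turn about z gives the same grasp; the last joint's range is limited). The gripper opens to 85 mm and grips with 20 to 120 N. Pads are 22 mm wide; open, the fingers measure 114 mm over their backs; the gripper's body (76 mm by 85 mm) begins 54 mm behind the grasp point. The pads swing forward as they close: fully open they stand 13 mm farther back than shut.
Start: joints at [-1.424, 0.359, 1.51, -0, 1.272, -0.115], TCP at [0.155, -0.58, 0.245] pointing down, gripper open.
Joint ranges: [-2.97, 2.97], [-1.01, 2.36], [0.21, 2.38], [-0.96, 4.11], [0.2, 2.71], [-2.98, 2.98]. Speed limits (rad/s): [2.39, 2.39, 3.14, 3.14, 3.14, 3.14].

INTERFACE

Orientations are given as a unit quaternion [w, x, y, z].
In Python, from rig import robot, grab_frame, find_in gives the robot as it stands.
- The arm moves only by the tool drive_tool, never from a script. Its argument "rows" is a list of rows, each an object with "travel": the shift along the tool's x, y, z in units of 25 cm (1.0 is 25 cm), a list of three; "twist": the turn about the tool's z in units of 60 degrees (1.0 is 60 degrees); "claw": the closure, from 0 (fully open) to 1 (shut). In form: [{"travel": [x, y, z], "twist": twist, "claw": claw}, ...]. A call has 1 to 12 rows; each row is the pose to reach, as a shift and turn from the pose commanded when the call began, along the tool's axes at that moment; what a row does not reach only later rows make up. A row lasts 1/8 s, in which the tool goes at most 62.5 mm and 10.7 degrees, less where a joint would pass 70% of its speed; a pose out of reach is approached as far as the arm can. A call with a number of a shift or a turn outside -1 to 1 is refused whole. A call with a gripper value outside its range is refused whole. The fingers move at their own pace and stop on an object; "newtons" is the grip in N (left out, the last holds). Time passes only in rows, so rows that repeat a pose let the fingers close. It gives the time, the measured TCP pose, the force, the opening and the grip force at its end, in the units of the state.
- robot.get_obs(): the state, without advancing time (a new reading comes with each control period).
- grab_frame(name): name is "side" or "top"; returns a dict with "frame" (480x640x3 uint8, red, green, blue), "range_z" (480x640 float32, m along the optical axis (not along the pixel's ray), 0 where there is no reading), "K" (3x3 intrinsics, pixels), "pose" (4x4, takes a point from camera to world coordinates). Camera axes: x right, y down, z forward; pixel columns grow to the right and rows downward; lengths in m; the calibration is good to about 2 mm. A picture is of the moment at which its call begins.
- robot.close_job(): hands the job in; it is judged then, once.
Trained networks look in the newest picture that a camera, given by its name, has taken for a name from the list of things; names that differ only in an ending like _2 or _b are one class to them, and where a whole thing is asked for, a point or a joint stands for the part that bears it (a point fixed in the world has none). Each returns a list of dicts, best first, with "conf" (0 to 1); they miss things now and then, are a little off and sometimes report something else, mostly with a low value. They report only what shows in the picture. A call takes as long as a camera call.
- find_in(camera, name): "rect" ([left, top, right, bottom] in pixels, round what is visible of it).
The state is a dict: "time_s": time; "joints": joint angles; "joint_velocities": joint speeds; "joint_torque": joint torques, N m; "eef_pos": TCP position; "tool_rot": TCP orientation; "contact_force": force on the tool from outside, world axes, zero at the start; "moment": the same for the moment, N m; "opening": finger opening in m; "finger_force": force on a finger pad.
Only numpy, scipy, OpenCV 4.12 (cv2) and the standard library are available. Lean on these libraries where they do the work, as an engineer would, in place of code of your own. Each camera call takes 0.05 s, during which the arm holds its last target. There are 200 camera calls.

TASK

Check the red brake lever on the bench-mounted handlebar: with finger backs or tips against its outer face, press it in towards the bar until it meets its stop, let it come all the way out again, then press it in to the stop a second time. Finish while holding it firmly against the stop, so that the gap left between lever and grip can be inspected. Just press, do not force it: do not pinch the lever, do not touch the bar or its grip, and leave the jar, the wax block and the pen where they are.

Things in the scene. Friction and masses are not known exactly. Their poses are not given: they have to be found in the camera images.
- stand: bench stand bolted to the table, cannot move. Origin on the table, below the centre line of the handlebar. Own z is up, own y runs along the handlebar, the lever hangs on the own -x side. Foot plate 90 x 120 x 12 mm centred at own y = +115 mm; post and clamp (44 x 36 mm in plan, top 146 mm above the table) at own y = +125 mm; nothing but table below lever and grip
- bar: handlebar, a level aluminium tube 22 mm thick from own y = -115 to +155 mm, with a ribbed black rubber grip (32 mm thick, 38 mm at its end collars) from y = -121 to +19 mm; axes as the stand's. Origin on its centre line, 120 mm above the table, straight above the stand's origin. It is fixed; the fingers must not touch it
- lever_face (a point): point to press: on the outer face of the blade (the side away from the bar), 105 mm from the pivot, at mid height (120 mm above the table); moves with the lever, about 43 mm towards own +x and 11 mm towards own -y over the whole stroke
- lever_tip (a point): centre of the round free end of the lever, 138 mm from the pivot
- jar: white jar with black lid, 58 mm across, 69 mm tall, loose, origin at the centre of its underside; leave it alone
- wax_block: dark red wax block, 36 x 50 x 22 mm, loose, origin at the centre of its underside; leave it alone
- roller_pen: white roller pen lying on the table, 107 mm long along its own y, 22 mm thick, loose, origin at the underside; leave it alone
- lever_pivot (a point): red lever blade, 11 mm thick, 18 mm tall (111 to 129 mm above the table), end 20 mm across. Swings level about a vertical pin. This point: the pin at blade mid height, the stand's own (-40, +60, 120) mm, in a black fork (top 139 mm above the table). The blade runs to own -y, leaning away from the bar (to own -x) by 0.485 rad when out, 0.065 rad at its stop, where lever end and grip are 20 mm apart
- lever (a joint): angle of the lever: 0 = all the way out, grows as it is pressed towards the bar (towards the stand's own +x), 0.42 rad = on its firm inner stop. A spring returns it: at 105 mm from the pivot it resists with about 2.5 N when out and 6 N just before the stop
- lining_mid (a point): middle of a black rubber strip (3 mm thick, 85 mm long) on the bar side of the lever blade, 85 mm from the pivot; the fingers must not press on it (that would be pinching or pulling the lever)

How it is judged:
By the outcome, as a careful person would: the job done as asked, in the order asked, and still so for the second after the job is handed in, while the arm keeps its last pose, push and grip.
It also fails if it takes over 43 s, if anything falls off the work surface, if the arm or the gripper's body presses on something with over 40 N, if the wrist force passes 120 N, or if a joint passes its speed limit or range.

## Working session

There is one attempt and no reset: what is moved stays moved. The work goes in short steps, Python scripts to look and compute and a tool call to move; the robot and the scene stay as the last step left them, time stands still between calls to the robot, and variables do not carry over. Pictures are saved under pics/ and viewed, at most 10 in all, crops included, and the job is handed in when it is done.

Besides the shell and the picture viewer there is one more tool, called after "Request:" by a JSON object that holds its "name" and its "arguments". drive_tool: Moves the arm, as the interface text tells. Its arguments: {"type":"object","properties":{"rows":{"type":"array","items":{"type":"object","properties":{"travel":{"type":"array","items":{"type":"number","minimum":-1,"maximum":1}},"twist":{"type":"number","minimum":-1,"maximum":1},"claw":{"type":"number"}}}},"newtons":{"type":"number"}},"required":["rows"]}

```bash
mkdir -p pics; cat > h.py <<'E'
import numpy as np, cv2
from rig import robot, grab_frame, find_in
def pts(f):
    z=f["range_z"]; K=f["K"]; v,u=np.mgrid[:480,:640]
    p=np.stack([(u-K[0,2])/K[0,0]*z,(v-K[1,2])/K[1,1]*z,z],-1)
    w=p@f["pose"][:3,:3].T+f["pose"][:3,3]; w[z==0]=np.nan
    return w
def red(f):
    h=cv2.cvtColor(f["frame"],cv2.COLOR_RGB2HSV).astype(int)
    return ((h[...,0]<8)|(h[...,0]>172))&(h[...,1]>140)&(h[...,2]>60)
E
python3 - <<'E'
from h import *
np.set_printoptions(precision=4,suppress=True)
for c in ("top","side"):
    f=grab_frame(c); cv2.imwrite(f"pics/{c}0.png",f["frame"][...,::-1]); np.savez(f"{c}.npz",**f)
    print(c,f["K"][0],f["pose"])
    w=pts(f)
    for n in ("stand","bar","lever_pivot","lever_tip","lever_face","jar","wax_block","roller_pen"):
        for d in find_in(c,n)[:1]:
            l,t,r,b=map(int,d["rect"]); print(n,d["rect"],round(d["conf"],2),w[(t+b)//2,(l+r)//2])
print(robot.get_obs())
E
```

```text
top [519.6512   0.     328.9193] [[-0.002  -0.9769  0.2139  0.3806]
 [-1.      0.0009 -0.0054  0.0194]
 [ 0.0051 -0.2139 -0.9768  1.0628]
 [ 0.      0.      0.      1.    ]]
stand [196.6, 237.1, 317.2, 311.6] 0.95 [ 0.5501  0.1648 -0.0035]
bar [186.2, 237.6, 338.4, 258.3] 0.61 [0.5791 0.1371 0.1291]
lever_pivot [244.6, 272.9, 317.0, 311.2] 0.69 [0.4982 0.1027 0.1276]
lever_tip [239.0, 273.8, 315.2, 306.8] 0.89 [0.5016 0.1081 0.1292]
lever_face [238.1, 272.3, 314.4, 310.5] 0.79 [0.499  0.1106 0.1209]
jar [317.0, 313.3, 349.3, 349.8] 0.9 [0.4296 0.0065 0.0688]
wax_block [235.7, 330.2, 262.2, 357.4] 0.73 [0.4088 0.1729 0.0239]
roller_pen [293.6, 208.4, 346.0, 222.0] 0.9 [0.6707 0.0342 0.0183]
side [503.0977   0.     330.8353] [[ 0.9896 -0.0782  0.1211  0.4712]
 [-0.144  -0.5789  0.8026 -0.7139]
 [ 0.0073 -0.8116 -0.5841  0.6207]
 [ 0.      0.      0.      1.    ]]
stand [265.0, 143.1, 328.1, 223.0] 0.93 [ 0.5425  0.323  -0.0007]
bar [307.2, 152.6, 341.0, 227.4] 0.76 [0.5763 0.0708 0.1336]
lever_pivot [264.4, 166.6, 298.7, 216.5] 0.74 [0.4979 0.0886 0.1248]
lever_tip [265.1, 166.7, 298.4, 214.6] 0.73 [0.4981 0.091  0.1255]
lever_face [263.4, 170.3, 297.9, 215.5] 0.73 [0.4958 0.0843 0.1254]
jar [231.7, 237.0, 265.3, 286.9] 0.83 [ 0.4298 -0.0266  0.0583]
wax_block [226.5, 209.3, 253.6, 235.0] 0.79 [0.41   0.1512 0.0183]
roller_pen [364.8, 229.1, 385.7, 273.4] 0.67 [0.6661 0.0198 0.0182]
{'time_s': 0.9, 'joints': array([-1.4241,  0.3588,  1.5104, -0.    ,  1.2725, -0.1151]), 'joint_velocities': array([-0.0013,  0.    , -0.0013, -0.0003, -0.0019, -0.0006]), 'joint_torque': array([ -0.0016, -52.7572, -27.9052,  -0.0003,   0.0013,  -0.    ]), 'eef_pos': array([ 0.1553, -0.5795,  0.2453]), 'tool_rot': array([-0.0001,  0.9914,  0.1305, -0.    ]), 'contact_force': array([1.0709, 0.0716, 0.4387]), 'moment': array([ 0.0208, -0.0052, -0.0213]), 'finger_force': 0.0, 'opening': 0.08529924592317127}
```

```bash
python3 - <<'E'
from h import *
np.set_printoptions(precision=4,suppress=True)
ims=[]
for c,(x,y) in (("top",(150,170)),("side",(180,110))):
    f=dict(np.load(c+".npz")); ims.append(cv2.resize(f["frame"][y:y+200,x:x+260,::-1],None,fx=1.5,fy=1.5,interpolation=cv2.INTER_CUBIC))
    w=pts(f); m=red(f)&(w[...,2]>.105)&(w[...,2]<.14)
    p=w[m]; top=p[p[:,2]>.122]
    print(c,m.sum(),len(top)); 
    v=cv2.fitLine(top[:,:2].astype(np.float32),cv2.DIST_HUBER,0,.01,.01).ravel(); print("lever line",v, top.min(0),top.max(0),np.median(top[:,2]))
    print(top[np.argmin(top[:,1])],top[np.argmax(top[:,1])])
    d=f["frame"].max(2)
    # bar/grip top points: high region
    b=(w[...,2]>.125)&(w[...,2]<.145)&(w[...,0]>.53)&(w[...,0]<.65)&(abs(w[...,1])<.4)
    q=w[b]; v=cv2.fitLine(q[:,:2].astype(np.float32),cv2.DIST_HUBER,0,.01,.01).ravel(); print("bar",b.sum(),v,q.min(0),q.max(0))
    s=(q[:,:2]-v[2:])@v[:2]; print(np.percentile(s,[0,1,50,99,100]))
cv2.imwrite("pics/both.png",np.hstack(ims))
E
```

```text
top 510 498
lever line [0.6474 0.7622 0.5225 0.1263] [0.4658 0.0377 0.1221] [0.8066 0.4072 0.1376] 0.12769272573980606
[0.4748 0.0377 0.1263] [0.806  0.4072 0.1376]
bar 2597 [ 0.0584 -0.9983  0.5702  0.1536] [ 0.5301 -0.006   0.125 ] [0.6018 0.4    0.145 ]
[-0.246  -0.245  -0.0081  0.1574  0.16  ]
side 339 267
lever line [0.6453 0.7639 0.5244 0.1249] [0.4663 0.035  0.122 ] [0.8082 0.4061 0.1338] 0.1267074698808805
[0.4733 0.035  0.1265] [0.8082 0.4061 0.13  ]
bar 1518 [ 0.0242 -0.9997  0.57    0.1653] [ 0.5301 -0.0109  0.125 ] [0.6494 0.4    0.1449]
[-0.2347 -0.2336  0.0058  0.1747  0.1761]
```

View pics/both.png

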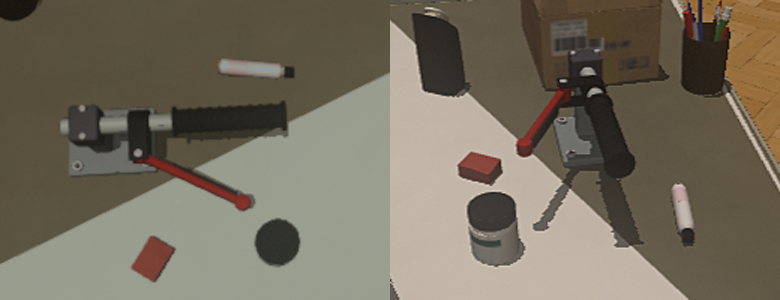

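The view shows the lever on the robot's side of the bar, with its free end at about (243,202) in the left panel. The bar runs roughly along world y, and the jar sits near the lever end. I'll refine the fit without the background reds.

```bash
python3 - <<'E'
from h import *
from scipy.optimize import least_squares
np.set_printoptions(precision=4,suppress=True)
for c in ("top","side"):
    f=dict(np.load(c+".npz"));w=pts(f)
    m=red(f)&(w[...,2]>.122)&(w[...,2]<.135)&(w[...,0]<.56)&(w[...,1]<.22)
    top=w[m]; v=cv2.fitLine(top[:,:2].astype(np.float32),cv2.DIST_HUBER,0,.005,.01).ravel()
    ang=np.arctan2(v[0],v[1]); print(c,"lever",v,"ang",ang,"yaw est (ang-.485)",ang-.485,top.min(0),top.max(0))
    d=v[:2]*np.sign(v[1]); s=(top[:,:2]-v[2:])@d; e=v[2:]+d*s.min(); print(" end extreme",e,"tip centre",e+d*.01,"pivot",e+d*.148)
    # grip: cylinder surface r16, z axis .12
    g=(w[...,2]>.118)&(w[...,2]<.142)&(w[...,0]>.54)&(w[...,0]<.61)&(w[...,1]<.12)
    q=w[g]
    def r(p): 
        n=np.array([np.cos(p[1]),np.sin(p[1])]) # own x axis
        return np.hypot((q[:,0]-p[0])*n[0]+(q[:,1]-.06)*n[1],q[:,2]-p[2])-.016
    o=least_squares(r,[.575,0,.12],loss="soft_l1",f_scale=.001); print(" grip x at y=.06, yaw, z",o.x, q.min(0),len(q))
    for n,lo,hi in(("jar",(.38,-.06),(.48,.05)),("wax",(.36,.12),(.45,.21)),("pen",(.63,-.03),(.71,.1))):
        k=(w[...,0]>lo[0])&(w[...,0]<hi[0])&(w[...,1]>lo[1])&(w[...,1]<hi[1])&(w[...,2]>.012); print(n,w[k].min(0),w[k].max(0))
E
```

```text
top lever [0.4114 0.9114 0.4988 0.1003] ang 0.42402697 yaw est (ang-.485) -0.06097305 [0.4658 0.0377 0.1221] [0.5314 0.1756 0.1331]
 end extreme [0.4711 0.0388] tip centre [0.4752 0.0479] pivot [0.532  0.1737]
 grip x at y=.06, yaw, z [0.579  0.0491 0.1186] [ 0.5602 -0.0062  0.1186] 1132
jar [ 0.4018 -0.0238  0.0141] [0.4799 0.0485 0.1331]
wax [0.382  0.1421 0.0121] [0.4401 0.1947 0.0264]
pen [ 0.6585 -0.0201  0.012 ] [0.6847 0.0845 0.0248]
side lever [0.4325 0.9016 0.4991 0.095 ] ang 0.44726247 yaw est (ang-.485) -0.03773755 [0.4663 0.035  0.1229] [0.5386 0.1723 0.1327]
 end extreme [0.4706 0.0356] tip centre [0.4749 0.0446] pivot [0.5346 0.1691]
 grip x at y=.06, yaw, z [0.5772 0.0505 0.1172] [ 0.5581 -0.0119  0.1181] 760
jar [ 0.3995 -0.0294  0.0121] [0.4799 0.0491 0.1289]
wax [0.3807 0.136  0.0121] [0.4389 0.1947 0.0233]
pen [ 0.6575 -0.0263  0.012 ] [0.6822 0.0849 0.0218]
```

Request:
{"name": "drive_tool", "arguments": {"rows": [{"travel": [0.2, -0.13, 0], "twist": -0.15, "claw": 1}, {"travel": [0.4, -0.27, 0], "twist": -0.3, "claw": 1}, {"travel": [0.6, -0.4, 0], "twist": -0.45, "claw": 1}, {"travel": [0.75, -0.53, 0], "twist": -0.6, "claw": 1}, {"travel": [0.92, -0.66, 0], "twist": -0.75, "claw": 1}, {"travel": [0.92, -0.66, 0], "twist": -0.85, "claw": 1}, {"travel": [0.92, -0.66, 0], "twist": -0.85, "claw": 1}, {"travel": [0.92, -0.66, 0], "twist": -0.85, "claw": 1}], "newtons": 40}}

```text
time_s: 1.9
eef_pos: [0.3346, -0.3611, 0.2454]
tool_rot: [0.0, 0.839, 0.544, -0.0]
contact_force: [-0.7, 0.4, 0.2]
opening: -0.0003
finger_force: 0.0
```

Request:
{"name": "drive_tool", "arguments": {"rows": [{"travel": [0.22, 0.014, 0], "twist": -0.1, "claw": 1}, {"travel": [0.45, 0.028, 0], "twist": -0.2, "claw": 1}, {"travel": [0.68, 0.043, 0], "twist": -0.3, "claw": 1}, {"travel": [0.9, 0.057, 0], "twist": -0.387, "claw": 1}, {"travel": [0.9, 0.057, 0], "twist": -0.387, "claw": 1}, {"travel": [0.9, 0.057, 0], "twist": -0.387, "claw": 1}]}}

```text
time_s: 2.65
eef_pos: [0.4391, -0.1616, 0.2453]
tool_rot: [0.0, 0.712, 0.702, -0.0]
contact_force: [-0.1, 0.3, -0.2]
opening: -0.0004
finger_force: 0.0
```

Request:
{"name": "drive_tool", "arguments": {"rows": [{"travel": [0.24, -0.004, 0], "twist": 0, "claw": 1}, {"travel": [0.48, -0.008, 0], "twist": 0, "claw": 1}, {"travel": [0.72, -0.012, 0], "twist": 0, "claw": 1}, {"travel": [0.974, -0.015, 0], "twist": 0, "claw": 1}, {"travel": [0.974, -0.015, 0], "twist": 0, "claw": 1}, {"travel": [0.974, -0.015, 0.2], "twist": 0, "claw": 1}, {"travel": [0.974, -0.015, 0.4], "twist": 0, "claw": 1}, {"travel": [0.974, -0.015, 0.525], "twist": 0, "claw": 1}, {"travel": [0.974, -0.015, 0.525], "twist": 0, "claw": 1}, {"travel": [0.974, -0.015, 0.525], "twist": 0, "claw": 1}]}}

```text
time_s: 3.9
eef_pos: [0.44, 0.0813, 0.115]
tool_rot: [0.0, 0.713, 0.701, 0.0]
contact_force: [-0.4, -0.3, 0.7]
opening: 0.0001
finger_force: 0.0
```

```bash
python3 - <<'E'
from h import *
np.set_printoptions(precision=4,suppress=True)
ims=[]
for c,(x,y) in (("top",(170,200)),("side",(200,110))):
    f=grab_frame(c); ims.append(cv2.resize(f["frame"][y:y+150,x:x+190,::-1],None,fx=2,fy=2,interpolation=cv2.INTER_CUBIC))
cv2.imwrite("pics/b1.png",np.hstack(ims)); print(robot.get_obs()["contact_force"],robot.get_obs()["eef_pos"])
E
```

```text
[-0.3964  0.2198  0.0446] [0.4404 0.0819 0.1155]
```

View pics/b1.png

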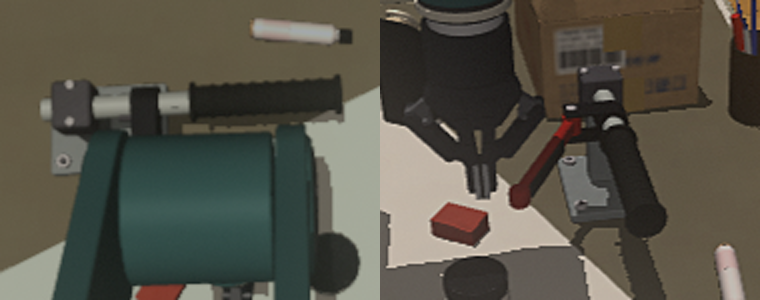

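Request:
{"name": "drive_tool", "arguments": {"rows": [{"travel": [0, 0.05, -0.016], "twist": 0, "claw": 1}, {"travel": [0, 0.1, -0.016], "twist": 0, "claw": 1}, {"travel": [-0.005, 0.13, -0.016], "twist": 0, "claw": 1}, {"travel": [-0.015, 0.16, -0.016], "twist": 0, "claw": 1}, {"travel": [-0.025, 0.2, -0.016], "twist": 0, "claw": 1}, {"travel": [-0.025, 0.2, -0.016], "twist": 0, "claw": 1}, {"travel": [-0.025, 0.2, -0.016], "twist": 0, "claw": 1}]}}

```text
time_s: 4.88
eef_pos: [0.4879, 0.0755, 0.1178]
tool_rot: [-0.001, 0.712, 0.702, -0.001]
contact_force: [-4.9, -1.7, 2.2]
opening: 0.0002
finger_force: 2.1
```

```bash
python3 - <<'E'
from h import *
np.set_printoptions(precision=4,suppress=True)
f=grab_frame("side"); w=pts(f); m=red(f)&(w[...,2]>.105)&(w[...,0]<.56)&(w[...,0]>.46)&(w[...,1]<.22)&(w[...,1]>0)
p=w[m]; print(len(p),p.min(0),p[np.argsort(p[:,1])[:6]])
cv2.imwrite("pics/b2.png",cv2.resize(f["frame"][110:260,200:390,::-1],None,fx=3,fy=3,interpolation=cv2.INTER_CUBIC)); o=robot.get_obs();print(o["contact_force"],o["eef_pos"])
E
```

```text
126 [0.4921 0.0238 0.1116] [[0.5008 0.0238 0.1251]
 [0.4986 0.0248 0.1161]
 [0.4989 0.025  0.1203]
 [0.4968 0.0253 0.1138]
 [0.5004 0.0253 0.1156]
 [0.499  0.0255 0.122 ]]
[-4.5996 -2.3297  1.2156] [0.4879 0.0756 0.1178]
```

View pics/b2.png

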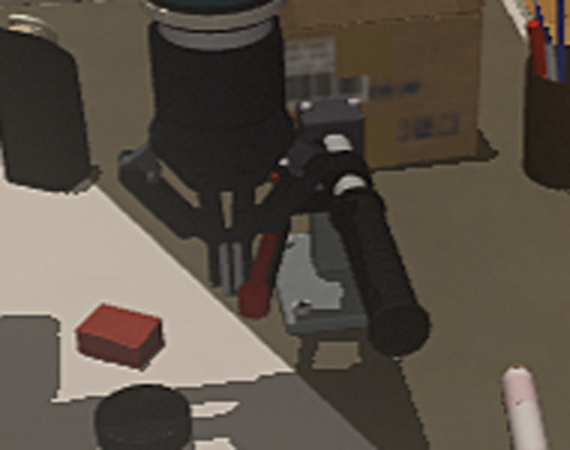

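Request:
{"name": "drive_tool", "arguments": {"rows": [{"travel": [-0.01, 0.03, 0], "twist": 0, "claw": 1}, {"travel": [-0.015, 0.06, 0], "twist": 0, "claw": 1}, {"travel": [-0.02, 0.08, 0], "twist": 0, "claw": 1}, {"travel": [-0.02, 0.08, 0], "twist": 0, "claw": 1}, {"travel": [-0.02, 0.08, 0], "twist": 0, "claw": 1}]}}

```text
time_s: 5.55
eef_pos: [0.5077, 0.0713, 0.1178]
tool_rot: [-0.001, 0.712, 0.702, -0.0]
contact_force: [-5.6, 3.6, 2.4]
opening: -0.0001
finger_force: 2.8
```

Request:
{"name": "drive_tool", "arguments": {"rows": [{"travel": [0, 0.01, 0], "twist": 0, "claw": 1}, {"travel": [0, 0.016, 0], "twist": 0, "claw": 1}, {"travel": [0, 0.016, 0], "twist": 0, "claw": 1}]}}

```text
time_s: 5.92
eef_pos: [0.5109, 0.0711, 0.1178]
tool_rot: [-0.002, 0.712, 0.702, -0.001]
contact_force: [-7.0, 2.1, 4.3]
opening: -0.0002
finger_force: 3.7
```

Request:
{"name": "drive_tool", "arguments": {"rows": [{"travel": [0, 0.008, 0], "twist": 0, "claw": 1}, {"travel": [0, 0.008, 0], "twist": 0, "claw": 1}, {"travel": [0, 0.008, 0], "twist": 0, "claw": 1}]}}

```text
time_s: 6.3
eef_pos: [0.5111, 0.0711, 0.1177]
tool_rot: [-0.003, 0.712, 0.702, -0.002]
contact_force: [-13.2, 1.4, 8.4]
opening: -0.0003
finger_force: 5.9
```

```bash
cat >> h.py <<'E'
def tip():
    f=grab_frame("side"); w=pts(f); m=red(f)&(w[...,2]>.105)&(w[...,0]<.56)&(w[...,0]>.455)&(w[...,1]<.22)&(w[...,1]>0)
    p=w[m]; e=p[np.argsort(p[:,1])[:12]].mean(0); print("tip edge",e,"lever angle",.485-.05-np.arctan2(.533-e[0],.171-e[1]))
    o=robot.get_obs();print(o["time_s"],o["contact_force"],o["eef_pos"],o["moment"]); return f
E
python3 - <<'E'
from h import *
f=tip()
cv2.imwrite("pics/b3.png",cv2.resize(f["frame"][130:230,240:370,::-1],None,fx=5,fy=5,interpolation=cv2.INTER_CUBIC))
E
```

```text
tip edge [0.52940415 0.02161797 0.12062811] lever angle 0.41093317228322757
6.35 [-11.82956428   1.96788878   7.8579231 ] [0.51108964 0.07111582 0.1176806 ] [0.3684521  1.62629833 0.01766935]
```

View pics/b3.png

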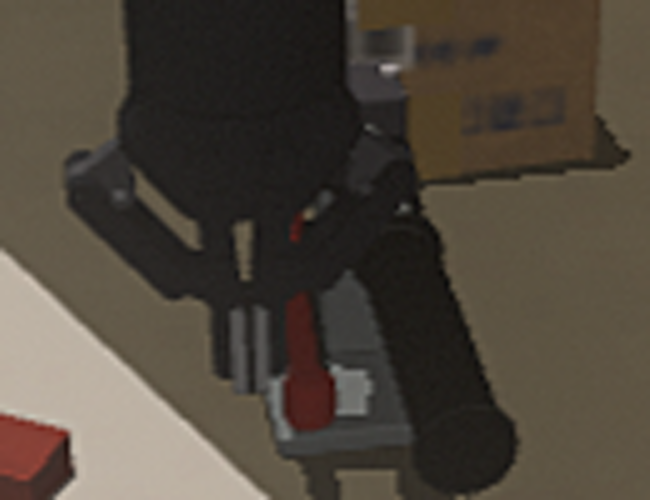

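The lever is at its stop: measured about 0.41 rad, with the red tip at (310,400) still clear of the grip. Next I'll release it fully. I'll also raise the tool 4 mm to keep the finger knuckle clear of the lever's top.

Request:
{"name": "drive_tool", "arguments": {"rows": [{"travel": [0.01, -0.06, 0], "twist": 0, "claw": 1}, {"travel": [0.02, -0.12, 0], "twist": 0, "claw": 1}, {"travel": [0.03, -0.18, 0], "twist": 0, "claw": 1}, {"travel": [0.04, -0.24, 0], "twist": 0, "claw": 1}, {"travel": [0.045, -0.3, -0.016], "twist": 0, "claw": 1}, {"travel": [0.045, -0.3, -0.016], "twist": 0, "claw": 1}, {"travel": [0.045, -0.3, -0.016], "twist": 0, "claw": 1}, {"travel": [0.045, -0.3, -0.016], "twist": 0, "claw": 1}, {"travel": [0.045, -0.3, -0.016], "twist": 0, "claw": 1}]}}

```text
time_s: 7.48
eef_pos: [0.4403, 0.0826, 0.122]
tool_rot: [0.0, 0.712, 0.702, 0.0]
contact_force: [0.4, 0.2, -0.5]
opening: 0.0002
finger_force: 0.0
```

```bash
python3 -c "
from h import *
tip()"
```

```text
tip edge [0.47305729 0.03503854 0.11992002] lever angle 0.01975596877928204
7.525 [-0.80377367  1.00955483  0.71221016] [0.44018431 0.08257579 0.12200071] [-0.02008521 -0.05822224  0.05981076]
```

Request:
{"name": "drive_tool", "arguments": {"rows": [{"travel": [0, 0.06, 0], "twist": 0, "claw": 1}, {"travel": [-0.005, 0.11, 0], "twist": 0, "claw": 1}, {"travel": [-0.015, 0.15, 0], "twist": 0, "claw": 1}, {"travel": [-0.025, 0.19, 0], "twist": 0, "claw": 1}, {"travel": [-0.035, 0.23, 0], "twist": 0, "claw": 1}, {"travel": [-0.045, 0.26, 0], "twist": 0, "claw": 1}, {"travel": [-0.045, 0.28, 0], "twist": 0, "claw": 1}, {"travel": [-0.045, 0.29, 0], "twist": 0, "claw": 1}, {"travel": [-0.045, 0.29, 0], "twist": 0, "claw": 1}]}}

```text
time_s: 8.65
eef_pos: [0.5107, 0.0703, 0.1216]
tool_rot: [-0.001, 0.712, 0.702, -0.001]
contact_force: [-6.2, -1.2, 2.9]
opening: 0.0004
finger_force: 3.1
```

Request:
{"name": "drive_tool", "arguments": {"rows": [{"travel": [0, 0.01, 0], "twist": 0, "claw": 1}, {"travel": [0, 0.01, 0], "twist": 0, "claw": 1}, {"travel": [0, 0.01, 0], "twist": 0, "claw": 1}]}}

```text
time_s: 9.02
eef_pos: [0.5111, 0.0703, 0.1215]
tool_rot: [-0.003, 0.712, 0.702, -0.003]
contact_force: [-10.6, -0.3, 7.1]
opening: -0.0001
finger_force: 5.5
```

Request:
{"name": "drive_tool", "arguments": {"rows": [{"travel": [0, 0.006, 0], "twist": 0, "claw": 1}, {"travel": [0, 0.006, 0], "twist": 0, "claw": 1}, {"travel": [0, 0.006, 0], "twist": 0, "claw": 1}, {"travel": [0, 0.006, 0], "twist": 0, "claw": 1}]}}

```text
time_s: 9.52
eef_pos: [0.5113, 0.0703, 0.1215]
tool_rot: [-0.003, 0.712, 0.702, -0.003]
contact_force: [-13.6, -1.0, 10.4]
opening: -0.0002
finger_force: 7.2
```

```bash
python3 -c "
from h import *
f=tip()
cv2.imwrite('pics/b4.png',cv2.resize(f['frame'][130:280,200:400,::-1],None,fx=3.5,fy=3.5,interpolation=cv2.INTER_CUBIC))"
```

```text
tip edge [0.53008646 0.0210919  0.12039278] lever angle 0.41556693281639256
9.575 [-13.84222205   0.06106864  11.42814405] [0.51136383 0.07030084 0.12148178] [-0.07226676  2.01723518  0.00733347]
```

View pics/b4.png

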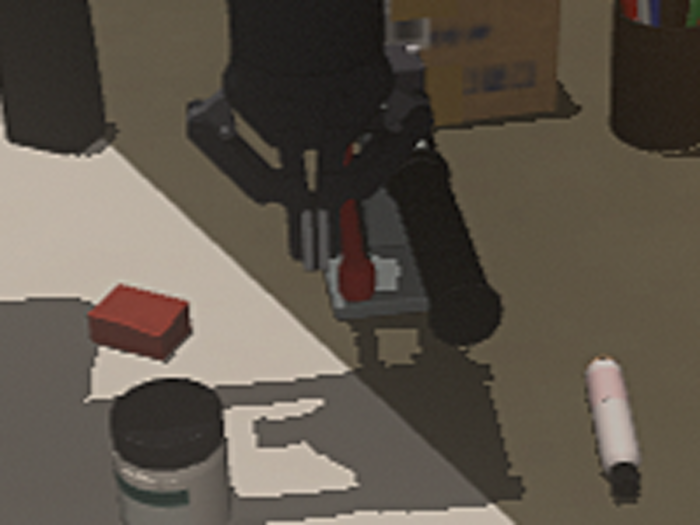

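The picture shows the lever at its stop, with its tip at (355,280) and a clear gap to the grip. The jar, wax block and pen have not moved. I'm handing the job in.

```bash
python3 -c "
from rig import robot
print(robot.close_job())"
```

```text
the job is handed in; nothing more can be done
None
```

I pressed the brake lever to its stop, let it come all the way out, pressed it to the stop again and handed the job in while holding it there with about 14 N; the jar, wax block and pen were not touched.

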